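# Gauge the claw's thickness to the ratchet clicks

### The job

Measure the claw on the bench thickness gauge: take it from the red tray and lay it flat on the drawn-out stage with the middle of its thick root on the ring mark, then push the stage fully home under the spindle. Then turn the black ratchet knob on top clockwise (seen from above) until the spindle has come down on the claw and the ratchet has clicked at least three times; leave the spindle holding the claw, and do not disturb the other things on the tray and table.

Things in the scene. Friction and masses are not known exactly. Their poses are not given: they have to be found in the camera images.
- claw: specimen: dark curved animal claw with a tan root, loose, 10 to 17 g, flat on the tray; 58 mm long, 26 wide, 15 high at the root, tapering to the tip. Origin: on its underside, under its middle, z up as it lies. Its y runs along it: tip at y = +29, root end at y = -28 mm. Take it across, fingers closing along its x, best at y = -6 mm, where it spans x = -11.5 to +12 mm
- claw_root (a point): the middle of the claw's thick root, the spot to be measured: at (-2, -14, 7) mm in the claw's frame; the claw's top is about 14.5 mm above its underside here
- tray: flat red plastic tray, fixed, left of the balance; its surface is 4 mm above the table. Origin under its middle; it reaches x = -73 to 73 mm, y = -60 to 90 mm in its own frame, with a pull tab on its -y side
- gauge: bench thickness gauge, fixed, right of the balance. Origin on the table below the spindle axis; its x points to its back. Grey base x -125 to 107, y +-56, 20 mm high; post front at x = 64. Dark head reaches from the post to the spindle barrel, front at x = -19 mm; underside 87 to 92, knob top 182 to 187 mm above the table (its clamped height differs from start to start)
- stage (a joint): slide of the stage, m: 0 = fully home (centre under the spindle), 0.10 = fully drawn out to the front (the gauge's -x); starts drawn out, 0.085 to 0.10; about 1.5 N of friction, stays where it is left
- stage_mark (a point): centre of the ring mark on the stage's upper face, 36 mm above the table; axes as the gauge's. The stage is a bare steel plate 70 x 70 x 10 mm with two engraved rings (13 and 28 mm across) round this point; the claw's tip may overhang its edge
- stage_bar (a point): middle of the stage's black finger bar, 12 mm thick and 46 mm long (along the gauge's y), 78 mm in front of the stage's centre and 31 mm above the table; moves with the stage. Push its front side towards the gauge's +x to send the stage home; then the barrel's front is 59 mm behind it
- knob_grip (a point): grip point of the ratchet knob, on its vertical axis at half its height, 170 to 175 mm above the table. Black fluted knob, white index on top, 34 mm across, 24 high; below it a steel thimble 27 mm across from 15 mm under this point, and the 38 mm barrel from 36 mm under it. It stays at this height while it turns and may be let go and gripped afresh at will
- ratchet (a joint): clockwise turn (from above) of the knob against the thimble, rad: 0 until the clutch slips. Spindle free: knob and thimble turn together (0.01 N m) and lower it 3.2 mm a rad. Spindle bearing on something: the thimble stops, the clutch slips at 0.04 N m and clicks every 0.524 rad; three clicks are 1.57, more do no harm. Counter-clockwise raises the spindle (no slip below 0)
- spindle: steel spindle with a flat round foot 14 mm across; goes up and down, without turning, below the barrel; starts fully raised and can come down 18 mm; stays where it is left, still pressing with a few N
- spindle_foot (a point): centre of the lower face of the spindle's foot; at the start 54 to 59 mm above the table, so 3 to 8 mm above a claw that lies on the stage
- cork: brown cork, 26 mm across, 24 mm high, standing on the tray; leave it alone. Origin under its middle
- blue_vial: glass vial with blue cap, 21 mm across, 52 mm high, standing on the tray; leave it alone. Origin under its middle
- small_weight: brass weight, 18 mm across, 24 mm high, standing on the tray; leave it alone. Origin under its middle
- white_vial: glass vial with white cap, 21 mm across, 52 mm high, standing on the table on the left of the gauge; leave it alone. Origin under its middle
- glue_stick: yellow glue stick with green cap, 26 mm across, 84 mm high, standing on the table on the right of the gauge; leave it alone. Origin under its middle
- big_weight: brass weight, 22 mm across, 30 mm high, standing on the left of the gauge; leave it alone. Origin under its middle
- eraser: green and white eraser, 21 x 42 x 13 mm, at the right; leave it alone. Origin under its middle
- marker: pen, 13 mm thick, 137 mm long along its y, lying at the right; leave it alone. Origin under its middle
- brush_mug: white mug full of brushes and pens, fixed where it stands in front of the balance, between tray and gauge: the mug is 100 mm across and 114 mm high, with a handle towards the robot; the brushes reach 184 mm above the table. Pass over it. Origin on the table, near the mug's middle
- analytical_balance: the white analytical balance with its glass draft shield, fixed in the middle of the table between tray and gauge, about 372 x 208 mm and 344 mm high; origin on the table under its middle, its front towards the robot. In front of x = -130 mm of its own frame (its console) it is only 72 mm high

How it is judged:
On the way, in this order (a step that is already met when the one before it is completed fails the run):
1. the claw lies flat on the stage, let go, the middle of its root on the ring mark (horizontal distance between claw_root and stage_mark below 0.01 m and z of claw in the frame of stage_mark between -0.004 and 0.006 m and angle between claw's own z axis and vertical below 0.3 rad and contact force between the fingers and claw below 0.05 N), for 0.2 s.
2. the stage is fully home with the claw on it (value of joint stage below 0.003 m and horizontal distance between claw_root and stage_mark below 0.01 m and z of claw in the frame of stage_mark between -0.004 and 0.006 m and angle between claw's own z axis and vertical below 0.3 rad), for 0.2 s.
3. the spindle's foot is down on the claw (value of joint stage below 0.003 m and contact force between spindle and claw above 0.5 N), for 0.1 s.
4. the ratchet has clicked three times with the spindle on the claw (value of joint ratchet above 1.4 rad and contact force between spindle and claw above 0.5 N), for 0.1 s.
At the end, for the whole second after the job is handed in: The stage is home (within 3 mm); the claw lies flat on it, let go, its root's middle within 11 mm of the spindle axis (10 mm of the mark when laid); the spindle still presses on it; the ratchet has clicked three times (over 1.4 rad); no other thing moved over 25 mm or tipped (value of joint stage below 0.003 m and value of joint ratchet above 1.4 rad and contact force between spindle and claw above 0.3 N and contact force between the fingers and claw below 0.05 N and horizontal distance between claw_root and spindle_foot below 0.011 m and z of claw in the frame of stage_mark between -0.004 and 0.006 m and angle between claw's own z axis and vertical below 0.3 rad and linear speed of claw below 0.02 m/s); the robot touches nothing.
It fails at once if another thing on the tray (cork, blue-capped vial, small weight) is shifted by more than 25 mm or tipped over (distance of any of cork, blue_vial, small_weight from where it was at the start of the episode above 0.025 m or angle between any of cork, blue_vial, small_weight's own z axis and vertical above 0.5 rad).
It fails at once if a thing beside the gauge (white-capped vial, glue stick, larger weight) is shifted by more than 25 mm or tipped over (distance of any of white_vial, glue_stick, big_weight from where it was at the start of the episode above 0.025 m or angle between any of white_vial, glue_stick, big_weight's own z axis and vertical above 0.5 rad).
It fails at once if the eraser or the marker is shifted by more than 25 mm (distance of any of eraser, marker from where it was at the start of the episode above 0.025 m).
It also fails if it takes over 72 s, if anything falls off the work surface, if the arm or the gripper's body presses on something with over 40 N, if the wrist force passes 120 N, or if a joint passes its speed limit or range.

### The arm

A 6-joint arm with a two-finger parallel gripper is mounted at the origin on a cart in front of the work surface, level with it; the furniture and walls round the work are solid. World frame = base frame: x ahead of the robot, y to its left, z up, the work surface at z = 0. Lengths are in m, angles in rad, forces in N, time in s.
With the tool pointing down it reaches from about 0.35 to 0.975 m from the base axis. Payload 4.9 kg.
Tool frame: the origin (TCP) lies on the centre line of the jaws, within the pads' length; the fingertips stand 22 mm ahead of it and the grasp point (between the pads) lies 3 mm ahead of it (manip.tcp_to_tips is the distance from the TCP to the fingertips, in m); z points along the fingers, x is the direction in which the jaws open and shut, and the axes are right-handed (so a half turn about z gives the same grasp; the last joint's range is limited). The gripper opens to 85 mm and grips with 20 to 120 N. Pads are 22 mm wide; open, the fingers measure 114 mm over their backs; the gripper's body (76 mm by 85 mm) begins 54 mm behind the grasp point. The pads swing forward as they close: fully open they stand 13 mm farther back than shut.
Start: joints at [1.041, 0.053, 1.613, -0, 1.476, -0.119], TCP at [0.25, 0.573, 0.253] pointing down, gripper open.
Joint ranges: [-3.01, 3.01], [-1.01, 2.22], [0.06, 2.58], [-1.02, 4.17], [0.09, 2.62], [-3.14, 3.14]. Speed limits (rad/s): [2.57, 2.57, 3.14, 3.14, 3.14, 3.14].

### API

Orientations are given as a unit quaternion [w, x, y, z].
In Python, from plant import manip gives the robot as it stands.
- The arm moves only by the shell command python3 -m pendant 'ROWS'. ROWS is a JSON object of lists of equal length, an entry for each row: "linear": the shift along the tool's x, y, z in cm, a list of three; "rotation": the turn, a rotation vector about the tool's x, y, z in degrees, a list of three; "grip": the closure, from 0 (fully open) to 1 (shut). A call has exactly 10 rows; each row is the pose to reach, as a shift and turn from the pose commanded when the call began, along the tool's axes at that moment; what a row does not reach only later rows make up. A row lasts 1/12 s, in which the tool goes at most 41.7 mm and 7.16 degrees, less where a joint would pass 70% of its speed; a pose out of reach is approached as far as the arm can. A call with a gripper value outside its range is refused whole. The fingers move at their own pace and stop on an object; the grip force is fixed at half the most. Time passes only in rows, so rows that repeat a pose let the fingers close, or fill a call up. It gives the time, the measured TCP pose, the force and the opening at its end, in the units of the state.
- manip.state(): the state, without advancing time (a new reading comes with each control period).
- manip.grab_frame(name): name is "side" or "top" or "wrist"; returns the picture (480x640x3 uint8, red, green, blue); there is no depth.
- manip.calibration(name): a dict with "fx", "fy", "cx", "cy" (pixels), "k1" (the pictures are not rectified: a ray, as slopes to the right and down, at radius r is drawn at 1 + k1 r^2 times it, then the intrinsics apply), "cam_to_world" (4x4, takes a point from camera to world coordinates). Camera axes: x right, y up, looking along -z (the intrinsics and any distortion apply to the point x, -y, -z); pixel columns grow to the right and rows downward; lengths in m; the calibration is good to about 2 mm. A picture is of the moment at which its call begins: read the wrist's pose just before it. calibration takes no time and is no camera call; for the wrist camera it gives the pose at the moment of the call.
- manip.job_done(): hands the job in, once; it reports no verdict.
The state is a dict: "time": time; "joint_pos": joint angles; "joint_vel": joint speeds; "joint_efforts": joint torques, N m; "tool_pos": TCP position; "tool_rot": TCP orientation; "contact_force": force on the tool from outside, world axes, zero at the start; "ft_torque": the same for the moment, N m; "gripper_width": opening from 0.0 (shut) to 1.0 (fully open).
Only numpy, scipy, OpenCV 4.12 (cv2) and the standard library are available. Lean on these libraries where they do the work, as an engineer would, in place of code of your own. Each camera call takes 0.05 s, during which the arm holds its last target. There are 200 camera calls.

## Working session

There is one attempt and no reset: what is moved stays moved. The work goes in short steps, Python scripts to look and compute and a shell command to move; the robot and the scene stay as the last step left them, time stands still between calls to the robot, and variables do not carry over. Pictures are saved under pics/ and viewed, about 8 in all and at most 12, crops included, and the job is handed in when it is done.

```bash
mkdir -p pics
cat > h.py <<'E'
import numpy as np, cv2
from plant import manip
def ray(c,u,v):
    K=np.array([[c['fx'],0,c['cx']],[0,c['fy'],c['cy']],[0,0,1.]])
    # distortion model 1+k1 r^2
    p=cv2.undistortPoints(np.array([[[u,v]]],float),K,np.array([c['k1'],0,0,0.]))[0,0]
    T=np.array(c['cam_to_world']); d=T[:3,:3]@np.array([p[0],-p[1],-1.]); return T[:3,3],d
def plane(c,u,v,z):
    o,d=ray(c,u,v); return o+d*(z-o[2])/d[2]
def proj(c,P):
    T=np.array(c['cam_to_world']); q=T[:3,:3].T@(np.array(P)-T[:3,3]); x,y=q[0]/-q[2],-q[1]/-q[2]
    s=1+c['k1']*(x*x+y*y); return c['fx']*x*s+c['cx'],c['fy']*y*s+c['cy']
def shot(name,f):
    c=manip.calibration(name); im=manip.grab_frame(name)[:,:,::-1].copy(); cv2.imwrite(f,im); return im,c
E
python3 - <<'E'
from h import *
for n in('top','side','wrist'):
    im,c=shot(n,f'pics/{n}0.png'); print(n,c['fx'],c['k1'],np.round(np.array(c['cam_to_world']),3).tolist())
s=manip.state(); print(s, manip.tcp_to_tips)
E
```

```text
top 524.929213796873 0.03740070882749597 [[-0.001, 0.981, -0.195, 0.265], [-1.0, 0.0, 0.007, -0.057], [0.007, 0.195, 0.981, 1.64], [0.0, 0.0, 0.0, 1.0]]
side 436.0344001362457 -0.103482233528717 [[0.979, 0.1, -0.178, 0.365], [-0.203, 0.542, -0.815, -0.971], [0.015, 0.834, 0.551, 0.717], [0.0, 0.0, 0.0, 1.0]]
wrist 355.8902529445227 -0.0334685089216886 [[0.399, -0.877, -0.266, 0.182], [0.917, 0.382, 0.118, 0.603], [-0.002, -0.291, 0.957, 0.372], [0.0, 0.0, 0.0, 1.0]]
{'time': 0.15, 'joint_pos': array([ 1.04099117e+00,  5.32255974e-02,  1.61394418e+00, -4.08154301e-06,
        1.47601428e+00, -1.19008911e-01]), 'joint_vel': array([ 6.73142059e-04, -1.71550407e-03, -3.71063357e-03, -1.35119781e-04,
       -3.21614132e-05, -1.51791936e-03]), 'joint_efforts': array([ 3.76375065e-04, -3.94243956e+01, -3.70720661e+01, -1.19164606e-04,
        4.72045605e-03, -4.23574545e-05]), 'tool_pos': array([0.24936852, 0.57261645, 0.25235334]), 'tool_rot': array([ 3.55777122e-04,  8.36462256e-01,  5.48023960e-01, -7.11738312e-04]), 'contact_force': array([-0.26640762, -0.27513195,  0.36917913]), 'ft_torque': array([-0.01894707,  0.0193761 , -0.01023224]), 'gripper_width': 1.0056619824779605} 0.022
```

View pics/top0.png

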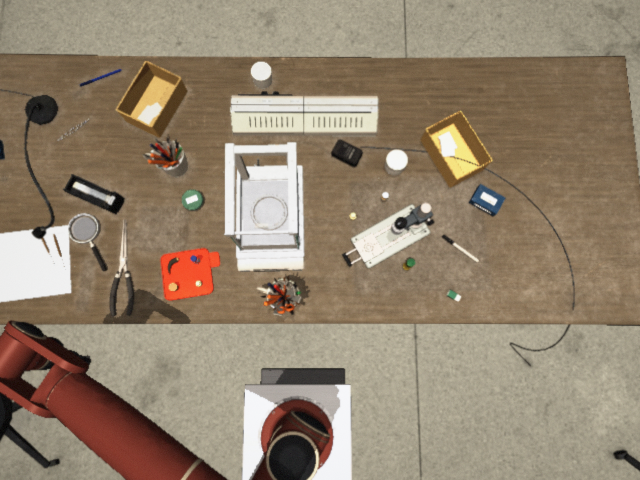

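View pics/side0.png

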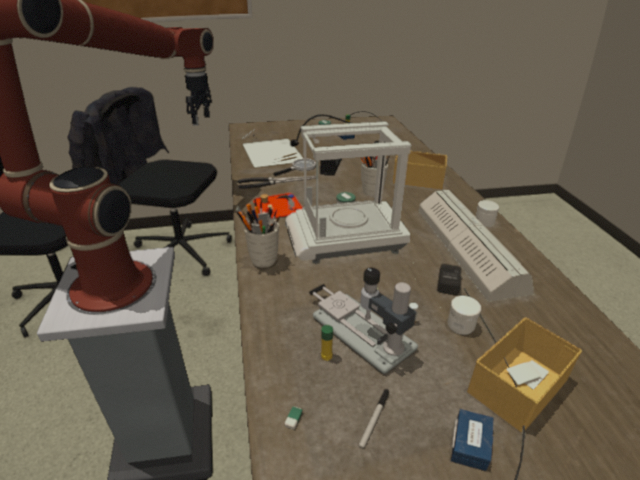

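View pics/wrist0.png

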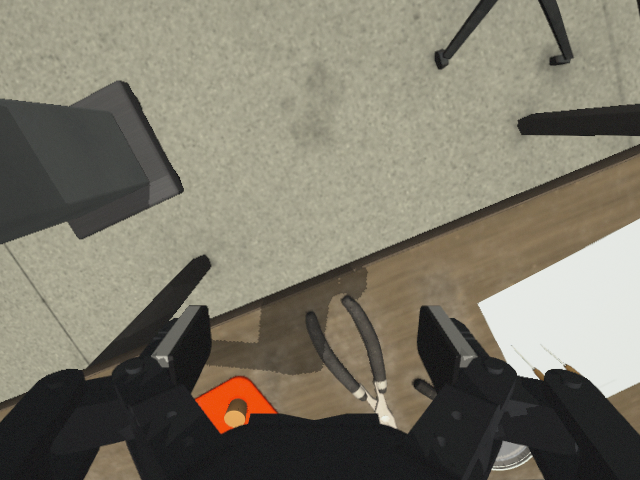

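The top view shows the claw at about (175,265) on the tray with the cork (172,287), the small weight (198,283) and the blue vial (195,259). The gauge runs from its bar at (350,259) to the post at (425,212). The side view confirms this. The wrist camera looks back towards the robot, with the tray at its lower edge.

Run:
```python
from h import *
im=cv2.imread('pics/top0.png')
a=cv2.resize(im[235:311,150:230],None,fx=5,fy=5,interpolation=cv2.INTER_CUBIC)
b=cv2.resize(im[180:275,335:435],None,fx=4,fy=4,interpolation=cv2.INTER_CUBIC)
h=max(a.shape[0],b.shape[0]); o=np.zeros((h,800,3),np.uint8); o[:a.shape[0],:400]=a;o[:b.shape[0],400:]=b
cv2.imwrite('pics/crop1.png',o)
c=manip.calibration('top')
for n,u,v,z in[('claw',175,265,.01),('cork',172,287,.028),('sw',198,283,.028),('bv',195,259,.055),('bar',350,259,.031),('mark',369,246,.036),('knob',400,223,.185),('glue',410,263,.08),('mug',283,297,.15),('bal fl',236,268,.07)]:
    print(n,np.round(plane(c,u,v,z),3))
```

```text
claw [0.511 0.384 0.01 ]
cork [0.441 0.385 0.028]
sw [0.453 0.306 0.028]
bv [0.523 0.312 0.055]
bar [ 0.527 -0.162  0.031]
mark [ 0.567 -0.221  0.036]
knob [ 0.606 -0.295  0.185]
glue [ 0.507 -0.339  0.08 ]
mug [0.399 0.037 0.15 ]
bal fl [0.493 0.185 0.07 ]
```

View pics/crop1.png

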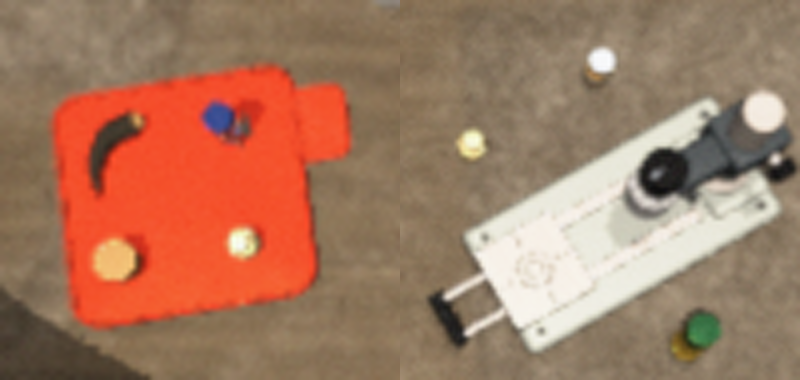

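The crop shows the claw with its root at about (177,259) and its tip at (170,273) full-image pixels. The jaw direction is already close to the right one, so I'm moving over the tray for a close look.

```bash
python3 -m pendant '{"linear":[[-1,3.9,0],[-2,7.8,0],[-3,11.7,0],[-4,15.6,0],[-5,19.5,0],[-6,23.4,0],[-7,27,0],[-8.3,29,0],[-8.3,29,0],[-8.3,29,0]],"rotation":[[0,0,0],[0,0,0],[0,0,0],[0,0,0],[0,0,0],[0,0,0],[0,0,0],[0,0,0],[0,0,0],[0,0,0]],"grip":[0,0,0,0,0,0,0,0,0,0]}'
python3 - <<'E'
from h import *
im,c=shot('wrist','pics/w1.png'); s=manip.state(); print(s['tool_pos'],s['tool_rot'])
hsv=cv2.cvtColor(im,cv2.COLOR_BGR2HSV); 
red=((hsv[...,0]<12)|(hsv[...,0]>172))&(hsv[...,1]>180)&(hsv[...,2]>120)
print(red.sum())
E
```

```text
time: 0.98
tool_pos: [0.4828, 0.3801, 0.2528]
tool_rot: [-0.0, 0.837, 0.547, -0.0]
contact_force: [-0.4, 0.4, 0.2]
gripper_width: 1.002
[0.48214681 0.38093335 0.25288028] [-2.91725648e-04  8.36690124e-01  5.47676369e-01 -3.82637084e-04]
18085
```

View pics/w1.png

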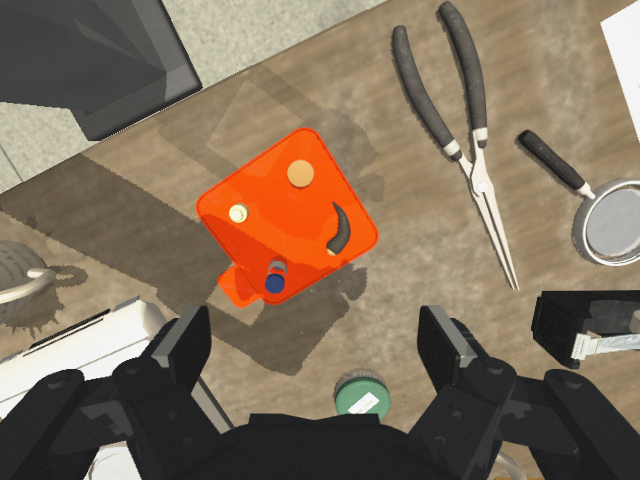

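The wrist view shows the claw lying free. Its tip is at (334,203), the bulge at (349,232) and the tan root at (331,252). The cork at (301,173) and the vial at (275,283) are clear of the jaws. Next I measure the outline.

```bash
cat > claw.py <<'E'
from h import *
def clawfit(im,c,box,z,mask):
    m=np.zeros(mask.shape,np.uint8); x0,y0,x1,y1=box; m[y0:y1,x0:x1]=mask[y0:y1,x0:x1]
    cs,_=cv2.findContours(m,cv2.RETR_EXTERNAL,cv2.CHAIN_APPROX_NONE); k=max(cs,key=cv2.contourArea)
    P=np.array([plane(c,u,v,z)[:2] for u,v in k[:,0,:]])
    (cx,cy),(w,h),a=cv2.minAreaRect((P*1000).astype(np.float32))
    if w<h: w,h,a=h,w,a+90
    return P,np.array([cx,cy])/1000,w,h,a
E
python3 - <<'E'
from claw import *
im=cv2.imread('pics/w1.png'); c=manip.calibration('wrist')
b,g,r=[im[...,i].astype(int) for i in range(3)]
mask=(~((r>110)&(r>g*2.3)&(r>b*3))).astype(np.uint8)*255
P,ctr,w,h,a=clawfit(im,c,(320,195,358,262),.010,mask)
print(ctr,w,h,a)
yd=np.array([np.cos(np.radians(a)),np.sin(np.radians(a))])
if yd[0]>0: yd=-yd
xd=np.array([yd[1],-yd[0]]); print('yd',yd,'xd',xd)
L=(P-ctr)@np.c_[xd,yd]
for y in(-26,-20,-14,-6,0,10,20,26):
    s=abs(L[:,1]*1e3-y)<1.2; print(y,L[s,0].min()*1e3,L[s,0].max()*1e3)
G=ctr+xd*0.0003-yd*.006; print('grasp',G,'root',ctr-xd*.002-yd*.014)
s=manip.state(); p=np.array(s['tool_pos'])
from scipy.spatial.transform import Rotation as R
q=s['tool_rot']; M=R.from_quat([q[1],q[2],q[3],q[0]]).as_matrix(); print(M.round(3).tolist())
print('shift cm',M.T@(np.r_[G,0.018]-p)*100,'ang tool x->xd',np.degrees(np.arctan2(*(M[:2,:2].T@xd)[::-1])))
E
```

```text
[0.51218774 0.39747189] 57.49828338623047 22.735807418823242 148.7036590576172
yd [-0.85449201  0.51946454] xd [0.51946454 0.85449201]
-26 -9.656071297936963 2.2198620798969473
-20 -10.632124306340858 5.771804143287519
-14 -10.222503324552756 8.943485042849224
-6 -3.841436581477362 11.033264514156711
0 -1.867067307811464 11.18955142122318
10 -2.320167572541739 7.348312632296359
20 -7.0375314015204085 1.5137589016329251
26 -11.057206876671007 -5.626544023371581
grasp [0.51747054 0.39461145] root [0.5231117  0.38849041]
[[0.4, 0.916, -0.001], [0.916, -0.4, 0.0], [-0.0, -0.001, -1.0]]
shift cm [ 2.674398    2.71136366 23.484721  ] ang tool x->xd 7.711834417074496
```

```bash
python3 -m pendant '{"linear":[[2.0,2.0,2],[2.7,2.7,5],[2.7,2.7,9],[2.7,2.7,13],[2.7,2.7,16.5],[2.7,2.7,19],[2.7,2.7,20.5],[2.7,2.7,21.6],[2.7,2.7,22.3],[2.7,2.7,22.6]],"rotation":[[0,0,5],[0,0,7.7],[0,0,7.7],[0,0,7.7],[0,0,7.7],[0,0,7.7],[0,0,7.7],[0,0,7.7],[0,0,7.7],[0,0,7.7]],"grip":[0.4,0.4,0.4,0.4,0.4,0.4,0.4,0.4,0.4,0.4]}'
python3 -m pendant '{"linear":[[0,0,0],[0,0,0],[0,0,0],[0,0,0],[0,0,0],[0,0,0],[0,0,0],[0,0,0],[0,0,0],[0,0,0]],"rotation":[[0,0,0],[0,0,0],[0,0,0],[0,0,0],[0,0,0],[0,0,0],[0,0,0],[0,0,0],[0,0,0],[0,0,0]],"grip":[0.45,0.5,0.55,0.6,0.65,0.7,0.75,0.8,0.85,0.9]}'
python3 - <<'E'
from h import *
shot('wrist','pics/w2.png')
E
```

```text
time: 1.87
tool_pos: [0.5179, 0.3958, 0.0275]
tool_rot: [-0.0, 0.871, 0.491, 0.0]
contact_force: [-0.7, -0.3, 0.4]
gripper_width: 0.599
time: 2.7
tool_pos: [0.5182, 0.3952, 0.0281]
tool_rot: [0.0, 0.871, 0.491, 0.0]
contact_force: [-0.9, -1.5, 5.9]
gripper_width: 0.241
```

View pics/w2.png

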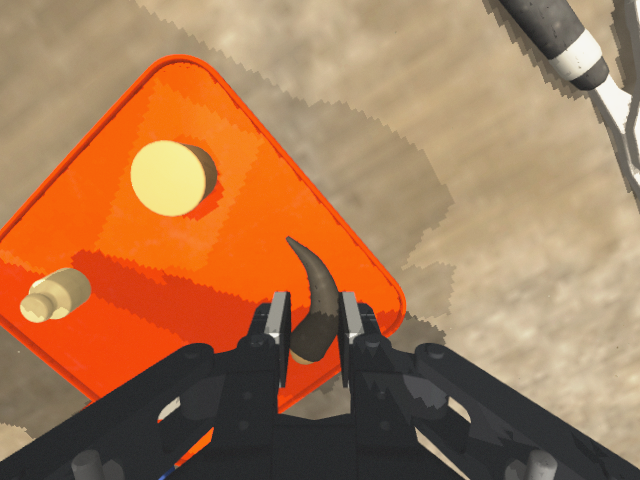

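The claw is between the pads. Its tip is at (288,237) and its tan root end at (305,358). The opening is about 20 mm and nothing else has been touched. I'm lifting it and working out its pose in the hand.

```bash
python3 - <<'E'
from claw import *
from scipy.spatial.transform import Rotation as R
c=manip.calibration('wrist'); s=manip.state(); p=np.array(s['tool_pos']); q=s['tool_rot']; M=R.from_quat([q[1],q[2],q[3],q[0]]).as_matrix()
for n,u,v,z in(('tip',288,237,.008),('rootend',304,361,.008),('rootR',322,359,.010),('rootmid',315,337,.012)):
    w=plane(c,u,v,z); print(n,w[:2].round(4),'tool',((M.T@(w-p))*1e3).round(1))
# predicted tip/root from w1 fit
ctr=np.array([.51219,.39747]); yd=np.array([-.8545,.5195]); xd=np.array([.5195,.8545])
for n,l in(('tip',(-11,28.5)),('rootend',(-6,-28.5)),('rootmid',(-1,-14))):
    w=np.r_[ctr+xd*l[0]/1e3+yd*l[1]/1e3,.01]; print('pred',n,w[:2].round(4),((M.T@(w-p))*1e3).round(1),np.round(proj(c,w),0))
E
python3 -m pendant '{"linear":[[0,0,-1],[0,0,-3],[0,0,-7],[0,0,-11],[0,0,-15],[0,0,-19],[0,0,-23],[0,0,-25],[0,0,-25],[0,0,-25]],"rotation":[[0,0,0],[0,0,0],[0,0,0],[0,0,0],[0,0,0],[0,0,0],[0,0,0],[0,0,0],[0,0,0],[0,0,0]],"grip":[0.9,0.9,0.9,0.9,0.9,0.9,0.9,0.9,0.9,0.9]}'
```

```text
tip [0.4834 0.4041] tool [-10.4 -34.5  20.1]
rootend [0.5371 0.3786] tool [-4.4 24.7 20.1]
rootR [0.5393 0.3869] tool [ 3.8 22.3 18.1]
rootmid [0.5269 0.3907] tool [ 0.7  9.7 16.1]
pred tip [0.4821 0.4029] [-12.1 -34.9  18.1] [283. 237.]
pred rootend [0.5334 0.3775] [-7.2 22.1 18.1] [298. 359.]
pred rootmid [0.5236 0.3893] [-2.2  7.6 18.1] [309. 330.]
time: 3.58
tool_pos: [0.5184, 0.3955, 0.2796]
tool_rot: [-0.0, 0.871, 0.491, 0.002]
contact_force: [0.5, 0.2, -0.9]
gripper_width: 0.24
```

```bash
python3 -m pendant '{"linear":[[-3.6,0.3,0],[-7.2,0.6,0],[-10.8,0.9,0],[-14.5,1.1,0],[-18.1,1.4,0],[-21.7,1.7,0],[-25.3,3.8,0],[-28.8,6.0,0],[-32.4,8.2,0],[-36,10.3,0]],"rotation":[[0,0,3],[0,0,6],[0,0,9],[0,0,12],[0,0,15],[0,0,18],[0,0,21],[0,0,24],[0,0,27],[0,0,30]],"grip":[0.9,0.9,0.9,0.9,0.9,0.9,0.9,0.9,0.9,0.9]}'
python3 -m pendant '{"linear":[[-2,3.5,0],[-4,7,0],[-4,11,0],[-4,15,0],[-4,19,0],[-3.5,23,0],[-3.5,26,0],[-3.5,27,0],[-3.5,27,0],[-3.5,27,0]],"rotation":[[0,0,0],[0,0,0],[0,0,0],[0,0,0],[0,0,0],[0,0,0],[0,0,0],[0,0,0],[0,0,0],[0,0,0]],"grip":[0.9,0.9,0.9,0.9,0.9,0.9,0.9,0.9,0.9,0.9]}'
python3 - <<'E'
from h import *
shot('wrist','pics/w3.png'); s=manip.state(); print(s['tool_pos'],s['tool_rot'],s['joint_pos'])
E
```

```text
time: 4.42
tool_pos: [0.4177, 0.0329, 0.2747]
tool_rot: [-0.001, 0.969, 0.248, -0.002]
contact_force: [0.7, 1.0, 0.7]
gripper_width: 0.24
time: 5.25
tool_pos: [0.5176, -0.2185, 0.2751]
tool_rot: [-0.002, 0.969, 0.248, -0.001]
contact_force: [0.5, -0.3, -0.3]
gripper_width: 0.242
[ 0.51761726 -0.2179466   0.27574186] [-1.24760846e-03  9.68597420e-01  2.48629356e-01 -9.61937283e-04] [-5.31220423e-01 -1.08833383e-01  1.73389058e+00  4.13639451e-04
  1.51965904e+00 -1.03377269e+00]
```

View pics/w3.png

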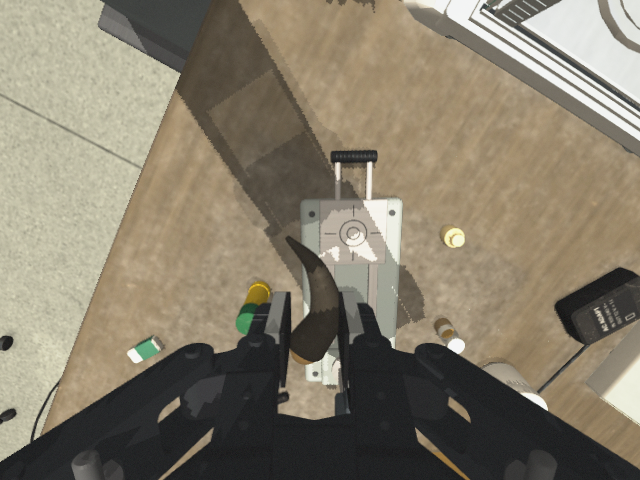

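The mark is at (353,233) and the bar runs from (332,156) to (376,155). The claw sits unchanged in the jaws, and the big weight at (454,238) and glue stick at (252,305) leave room.

Run:
```python
from h import *
from scipy.spatial.transform import Rotation as R
c=manip.calibration('wrist'); s=manip.state(); p=np.array(s['tool_pos']); q=s['tool_rot']; M=R.from_quat([q[1],q[2],q[3],q[0]]).as_matrix()
mk=plane(c,353,233,.036); bar=plane(c,354,156,.037); b1=plane(c,332,157,.037); b2=plane(c,376,156,.037)
d=(mk-bar)[:2]; print('mark',mk,'bar',bar,'dist',np.linalg.norm(d),'head',np.degrees(np.arctan2(d[1],d[0])))
e=(b1-b2)[:2]; print('bar len',np.linalg.norm(e),'head from bar',np.degrees(np.arctan2(e[1],e[0]))+90)
for a,b in(((302,205),(304,370)),((402,205),(397,330))):
    A=plane(c,*a,.02);B=plane(c,*b,.02);f=(B-A)[:2];print('edge',np.degrees(np.arctan2(f[1],f[0])))
print('tool y head',np.degrees(np.arctan2(M[1,1],M[0,1])),np.round(M,4).tolist())
print('mark in tool cm',M.T@(mk-p)*100)
t=cv2.imread('pics/top0.png'); ct=manip.calibration('top')
for n,u,v,z in(('mark',368.75,247.5,.036),('knob top',335+260/4,180+172/4,.185),('bar',347.5,259,.037)): print('top',n,plane(ct,u,v,z).round(4))
```

```text
mark [ 0.56436855 -0.21810811  0.036     ] bar [ 0.52516829 -0.14996785  0.037     ] dist 0.07861142447820693 head -60.088706236338304
bar len 0.04327090455117513 head from bar -59.83484654335277
edge -61.089730563827096
edge -59.31889193690943
tool y head -61.20722784948845 [[0.8764, 0.4816, -0.0025], [0.4816, -0.8764, 0.0019], [-0.0012, -0.0029, -1.0]]
mark in tool cm [ 4.11914211  2.33529824 23.96242323]
top mark [ 0.5622 -0.2202  0.036 ]
top knob top [ 0.6056 -0.2953  0.185 ]
top bar [ 0.5258 -0.1537  0.037 ]
```

```bash
python3 -m pendant '{"linear":[[2,0.7,2],[4,1.5,4],[4,1.5,7],[4,1.5,10.5],[4,1.5,14],[4,1.5,17],[4,1.5,19],[4,1.5,20],[4,1.5,20.5],[4,1.5,20.5]],"rotation":[[0,0,0],[0,0,0],[0,0,0],[0,0,0],[0,0,0],[0,0,0],[0,0,0],[0,0,0],[0,0,0],[0,0,0]],"grip":[0.9,0.9,0.9,0.9,0.9,0.9,0.9,0.9,0.9,0.9]}'
python3 - <<'E'
from h import *
shot('wrist','pics/w4.png'); s=manip.state(); print(s['tool_pos'],s['tool_rot'],s['contact_force'])
E
```

```text
time: 6.13
tool_pos: [0.5603, -0.2121, 0.072]
tool_rot: [-0.0, 0.969, 0.249, -0.0]
contact_force: [0.0, -0.1, -0.3]
gripper_width: 0.241
[ 0.56118235 -0.21269123  0.07341388] [4.40563631e-04 9.68570401e-01 2.48738641e-01 5.22982608e-04] [-0.63021495  0.34195099  0.25518916]
```

View pics/w4.png

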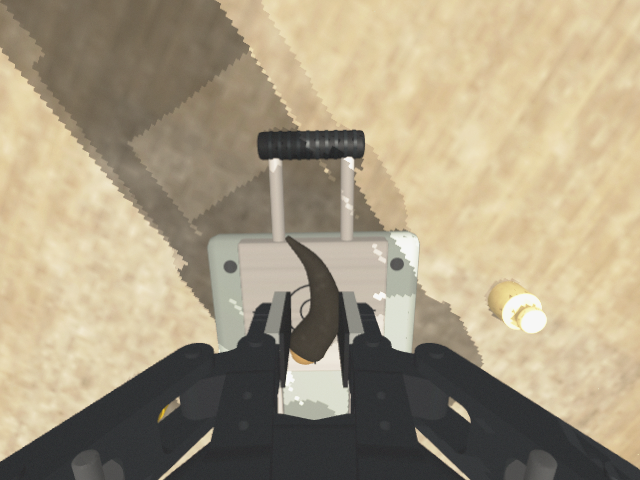

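Run:
```python
from h import *
from scipy.spatial.transform import Rotation as R
c=manip.calibration('wrist'); s=manip.state(); p=np.array(s['tool_pos']); q=s['tool_rot']; M=R.from_quat([q[1],q[2],q[3],q[0]]).as_matrix()
for n,pt in(('bar',(311.5,131)),('bar far',(311.5,158))): print(n,plane(c,*pt,.031).round(4))
bar=(plane(c,311.5,131,.033)+plane(c,311.5,158,.033))/2
g=np.array([np.cos(np.radians(-60)),np.sin(np.radians(-60))])
mk=bar[:2]+.078*g; print('mark from bar',mk)
print('stage front edge mid', (plane(c,313,238,.036)[:2]+.035*g).round(4))
for m in(mk,np.array([.5635,-.219])):
    print(np.round(proj(c,np.r_[m,.036])),'tool mm',(M.T@(np.r_[m,.036]-p)*1e3).round(1))
print('ring in image tool', (M.T@(plane(c,311,307,.036)-p)*1e3).round(1))
im=cv2.imread('pics/w4.png'); cv2.imwrite('pics/w4c.png',cv2.resize(im[225:375,200:430],None,fx=3.4,fy=3.4,interpolation=cv2.INTER_CUBIC))
```

```text
bar [ 0.5237 -0.1463  0.031 ]
bar far [ 0.5293 -0.1564  0.031 ]
mark from bar [ 0.5655024  -0.21882462]
stage front edge mid [ 0.5645 -0.2176]
[315. 310.] tool mm [ 0.8  7.4 37.4]
[311. 308.] tool mm [-1.   6.6 37.4]
ring in image tool [-1.2  6.  37.4]
```

View pics/w4c.png

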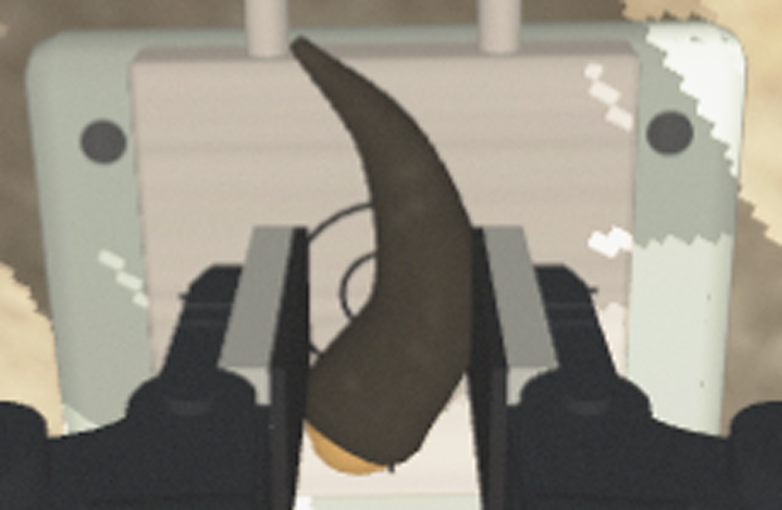

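The inner ring's centre comes out at about (314.5,309.5), which puts the mark at (0.6,7.2) mm in the tool frame. The root is at about (0,8.5) mm, so it lies within 2 mm of the mark. I'm lowering it and letting go.

```bash
python3 -m pendant '{"linear":[[0,-0.1,0.4],[0,-0.1,0.8],[0,-0.1,1.1],[0,-0.1,1.2],[0,-0.1,1.2],[0,-0.1,1.2],[0,-0.1,1.2],[0,-0.1,1.2],[0,-0.1,1.2],[0,-0.1,1.2]],"rotation":[[0,0,0],[0,0,0],[0,0,0],[0,0,0],[0,0,0],[0,0,0],[0,0,0],[0,0,0],[0,0,0],[0,0,0]],"grip":[0.9,0.9,0.9,0.9,0.9,0.9,0.9,0.9,0.9,0.9]}'
```

```text
time: 7.02
tool_pos: [0.5603, -0.2122, 0.0604]
tool_rot: [0.0, 0.969, 0.248, 0.0]
contact_force: [0.3, 0.2, 0.8]
gripper_width: 0.243
```

```bash
python3 -m pendant '{"linear":[[0,0,0.05],[0,0,0.05],[0,0,0.05],[0,0,0.05],[0,0,0.05],[0,0,0.05],[0,0,0.05],[0,0,0],[0,0,-1],[0,0,-3]],"rotation":[[0,0,0],[0,0,0],[0,0,0],[0,0,0],[0,0,0],[0,0,0],[0,0,0],[0,0,0],[0,0,0],[0,0,0]],"grip":[0.9,0.7,0.6,0.5,0.5,0.5,0.5,0.5,0.5,0.5]}'
python3 -m pendant '{"linear":[[0,-2,-4],[0,-5,-7],[0,-8,-9],[0,-10,-9],[0,-10,-9],[0,-10,-9],[0,-10,-9],[0,-10,-9],[0,-10,-9],[0,-10,-9]],"rotation":[[0,0,0],[0,0,0],[0,0,0],[0,0,0],[0,0,0],[0,0,0],[0,0,0],[0,0,0],[0,0,0],[0,0,0]],"grip":[0.5,0.5,0.6,0.7,0.8,0.9,1,1,1,1]}'
python3 - <<'E'
from h import *
im,c=shot('wrist','pics/w5.png'); s=manip.state(); print(s['tool_pos'],s['gripper_width'])
print(proj(c,(.5645,-.2183,.036)))
E
```

```text
time: 7.85
tool_pos: [0.5583, -0.2112, 0.0881]
tool_rot: [-0.002, 0.969, 0.248, -0.002]
contact_force: [-1.1, -0.1, -0.3]
gripper_width: 0.501
time: 8.68
tool_pos: [0.5121, -0.1251, 0.1796]
tool_rot: [-0.0, 0.969, 0.248, -0.001]
contact_force: [0.0, -0.6, -1.0]
gripper_width: -0.004
[ 0.51215109 -0.12502533  0.17972766] -0.003405647344722963
(np.float64(315.1253707702007), np.float64(356.2917059116081))
```

View pics/w5.png

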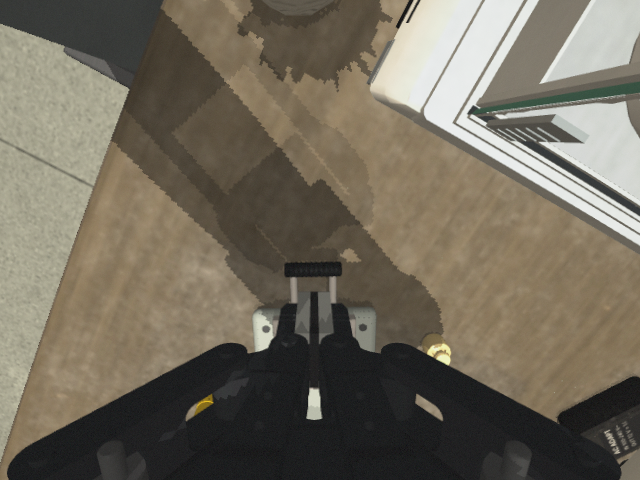

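The claw is hidden behind the shut fingers in this view, so I'll check it from outside once the stage is in. The fingers are in front of the bar at (313,269). I'm going down and pushing.

```bash
python3 -m pendant '{"linear":[[-0.1,-1.5,2],[-0.1,-1.5,5],[-0.1,-1.5,8.5],[-0.1,-1.5,11],[-0.1,-1.5,12.5],[-0.1,-1.5,13.2],[-0.1,-1.0,13.2],[-0.1,-0.5,13.2],[-0.1,0,13.2],[-0.1,0.5,13.2]],"rotation":[[0,0,0],[0,0,0],[0,0,0],[0,0,0],[0,0,0],[0,0,0],[0,0,-0.6],[0,0,-1.2],[0,0,-1.2],[0,0,-1.2]],"grip":[1,1,1,1,1,1,1,1,1,1]}'
python3 - <<'E'
from h import *
s=manip.state(); print(s['tool_pos'],s['contact_force'])
for n in('top','side'): shot(n,f'pics/{n}1.png')
ct=cv2.imread('pics/top1.png');cs=cv2.imread('pics/side1.png')
a=cv2.resize(ct[200:280,335:435],(400,320),interpolation=cv2.INTER_CUBIC); b=cv2.resize(cs[255:375,290:440],(400,320),interpolation=cv2.INTER_CUBIC)
cv2.imwrite('pics/chk1.png',np.hstack([a,b]))
E
```

```text
time: 9.57
tool_pos: [0.5154, -0.1306, 0.0502]
tool_rot: [0.001, 0.966, 0.258, 0.001]
contact_force: [-0.1, 0.0, 0.1]
gripper_width: 0.001
[ 0.51541071 -0.13063232  0.05023464] [-0.13952487  0.01455467  0.05042191]
```

View pics/chk1.png

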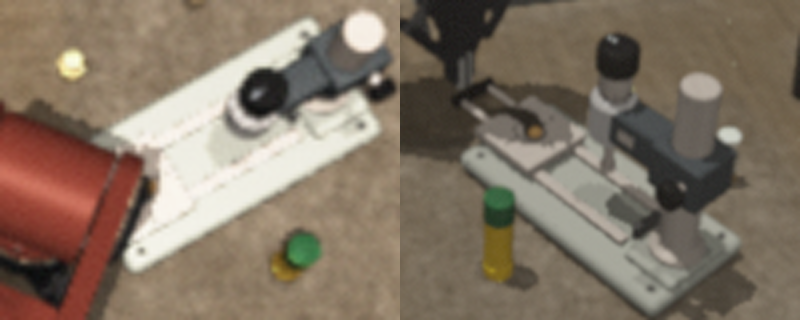

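The side crop shows the claw lying flat on the stage with its tan root at the mark. Now I push the stage home.

```bash
python3 -m pendant '{"linear":[[0,0,0.3],[0,0.3,0.3],[0,0.7,0.3],[0,1.3,0.3],[0,2,0.3],[0,2.8,0.3],[0,3.6,0.3],[0,4.4,0.3],[0,5.2,0.3],[0,6,0.3]],"rotation":[[0,0,0],[0,0,0],[0,0,0],[0,0,0],[0,0,0],[0,0,0],[0,0,0],[0,0,0],[0,0,0],[0,0,0]],"grip":[1,1,1,1,1,1,1,1,1,1]}'
python3 -m pendant '{"linear":[[0,0.7,0],[0,1.3,0],[0,1.8,0],[0,2.2,0],[0,2.5,0],[0,2.7,0],[0,2.8,0],[0,2.9,0],[0,3,0],[0,3,0]],"rotation":[[0,0,0],[0,0,0],[0,0,0],[0,0,0],[0,0,0],[0,0,0],[0,0,0],[0,0,0],[0,0,0],[0,0,0]],"grip":[1,1,1,1,1,1,1,1,1,1]}'
```

```text
time: 10.5
tool_pos: [0.5438, -0.1822, 0.045]
tool_rot: [-0.0, 0.966, 0.258, -0.0]
contact_force: [-0.9, 1.4, -0.5]
gripper_width: 0.003
time: 11.33
tool_pos: [0.5588, -0.2074, 0.0454]
tool_rot: [0.0, 0.966, 0.259, 0.0]
contact_force: [-0.7, 1.2, -0.7]
gripper_width: 0.002
```

```bash
python3 -m pendant '{"linear":[[0,0.15,0],[0,0.3,0],[0,0.45,0],[0,0.6,0],[0,0.7,0],[0,0.8,0],[0,0.9,0],[0,0.95,0],[0,1,0],[0,1,0]],"rotation":[[0,0,0],[0,0,0],[0,0,0],[0,0,0],[0,0,0],[0,0,0],[0,0,0],[0,0,0],[0,0,0],[0,0,0]],"grip":[1,1,1,1,1,1,1,1,1,1]}'
```

```text
time: 12.17
tool_pos: [0.5634, -0.2156, 0.0453]
tool_rot: [-0.001, 0.966, 0.259, -0.0]
contact_force: [-2.3, 3.9, 2.1]
gripper_width: 0.002
```

```bash
python3 -m pendant '{"linear":[[0,0.1,0],[0,0.2,0],[0,0.3,0],[0,0.3,0],[0,0.3,0],[0,0.3,0],[0,0.3,0],[0,0.3,0],[0,0.3,0],[0,0.3,0]],"rotation":[[0,0,0],[0,0,0],[0,0,0],[0,0,0],[0,0,0],[0,0,0],[0,0,0],[0,0,0],[0,0,0],[0,0,0]],"grip":[1,1,1,1,1,1,1,1,1,1]}'
```

```text
time: 13.0
tool_pos: [0.5636, -0.2158, 0.0452]
tool_rot: [-0.004, 0.966, 0.259, -0.002]
contact_force: [-7.6, 11.1, 8.7]
gripper_width: 0.0
```

The force rose to about 13 N without movement, so the stage is on its stop. I'm backing off, rising, and pre-turning the wrist counter-clockwise so that one grip gives over 300° of clockwise turn.

```bash
python3 -m pendant '{"linear":[[0,-1.5,0],[0,-3.5,0],[0,-5,-1],[0,-5,-4],[0,-5,-8],[0,-5,-12],[0,-5,-16],[0,-5,-20],[0,-5,-23.5],[0,-5,-23.5]],"rotation":[[0,0,0],[0,0,0],[0,0,0],[0,0,0],[0,0,0],[0,0,0],[0,0,0],[0,0,0],[0,0,0],[0,0,0]],"grip":[1,1,1,1,1,1,1,1,1,1]}'
python3 -m pendant '{"linear":[[1,1.5,0],[2,4,0],[3,6,0],[4,8,0],[5,10,0],[6,12,0],[6.6,12.8,0],[6.6,12.8,0],[6.6,12.8,0],[6.6,12.8,0]],"rotation":[[0,0,-7],[0,0,-14],[0,0,-21],[0,0,-28],[0,0,-35],[0,0,-42],[0,0,-49],[0,0,-56],[0,0,-63],[0,0,-70]],"grip":[1,1,1,1,0.8,0.6,0.4,0.4,0.4,0.4]}'
python3 -m pendant '{"linear":[[0,0,0],[0,0,0],[0,0,0],[0,0,0],[0,0,0],[0,0,0],[0,0,0],[0,0,0],[0,0,0],[0,0,0]],"rotation":[[0,0,-7],[0,0,-14],[0,0,-21],[0,0,-28],[0,0,-35],[0,0,-35],[0,0,-35],[0,0,-35],[0,0,-35],[0,0,-35]],"grip":[0.4,0.4,0.4,0.4,0.4,0.4,0.4,0.4,0.4,0.4]}'
python3 - <<'E'
from h import *
im,c=shot('wrist','pics/w6.png'); s=manip.state(); print(s['tool_pos'],s['tool_rot'],s['joint_pos'].round(2),s['gripper_width'])
u,v=proj(c,(.610,-.297,.185)); print(u,v)
g=cv2.cvtColor(im,cv2.COLOR_BGR2GRAY); x,y=int(u),int(v); x0,y0=max(x-70,0),max(y-70,0)
m=(g[y0:y+70,x0:x+70]<60).astype(np.uint8); n,l,st,ce=cv2.connectedComponentsWithStats(m)
for i in range(1,n):
    if st[i,4]>150: print(st[i]+[x0,y0,0,0,0],ce[i]+[x0,y0])
t=cv2.imread('pics/top1.png');sd=cv2.imread('pics/side1.png')
b=cv2.resize(im[max(y-110,0):y+110,max(x-110,0):x+110],(540,540)); cv2.imwrite('pics/w6c.png',b)
E
```

```text
time: 13.83
tool_pos: [0.5439, -0.1775, 0.2914]
tool_rot: [0.006, 0.966, 0.258, 0.007]
contact_force: [0.4, -1.0, 1.3]
gripper_width: -0.001
time: 14.67
tool_pos: [0.6619, -0.2541, 0.28]
tool_rot: [0.001, 0.641, 0.768, -0.0]
contact_force: [-0.0, -0.5, -0.6]
gripper_width: 0.6
time: 15.5
tool_pos: [0.6613, -0.2533, 0.2803]
tool_rot: [0.0, 0.384, 0.924, -0.0]
contact_force: [-0.0, 0.7, -0.0]
gripper_width: 0.597
[ 0.66131258 -0.25328646  0.28030956] [ 1.23049641e-04  3.83362781e-01  9.23597833e-01 -7.11718688e-05] [-0.47  0.23  1.37 -0.    1.54 -2.83] 0.6037395644169894
322.98862863939644 148.25229781249055
[ 270  117   92   58 2089] [321.38247966 148.73145045]
[381 149  11  37 219] [387.80821918 171.34246575]
```

Run:
```python
from h import *
im=cv2.imread('pics/w6.png'); sd,_=shot('side','pics/side2.png')
a=cv2.resize(im[98:198,273:373],(400,400),interpolation=cv2.INTER_CUBIC)
b=cv2.resize(sd[240:380,300:440],(400,400),interpolation=cv2.INTER_CUBIC)
cv2.imwrite('pics/chk2.png',np.hstack([a,b]))
```

```text
(no output)
```

View pics/chk2.png

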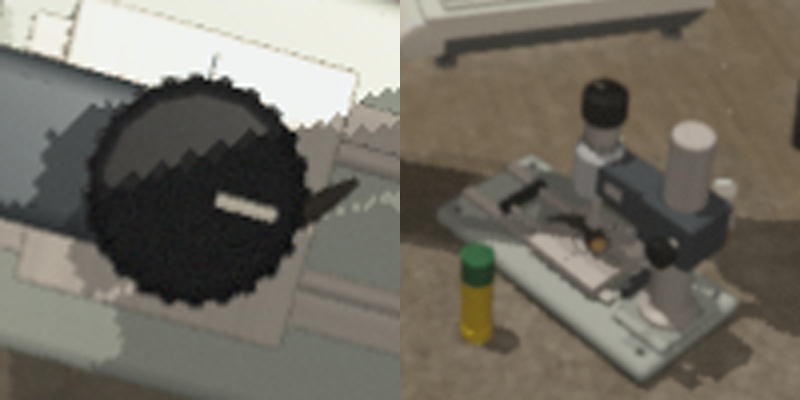

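The knob disc is centred at about (322.7,145.8) in the wrist image. The side view shows the stage home with the claw flat under the spindle, and the tan root end just behind the foot.

Run:
```python
from h import *
from scipy.spatial.transform import Rotation as R
c=manip.calibration('wrist'); s=manip.state(); p=np.array(s['tool_pos']); q=s['tool_rot']; M=R.from_quat([q[1],q[2],q[3],q[0]]).as_matrix()
k=plane(c,322.7,145.8,.185); print(k, np.array(c['cam_to_world'])[:3,3])
print('tool cm',M.T@(np.r_[k[:2],.175]-p)*100)
# height from side view: knob top-face centre
cs=manip.calibration('side'); o,d=ray(cs,300+605/400*140-140,240+93/400*140)
u,v=300+(605-400)*.35,240+93*.35
o,d=ray(cs,u,v); t=np.dot(k[:2]-o[:2],d[:2])/np.dot(d[:2],d[:2]); print('side z',o+t*d)
```

```text
[ 0.60912662 -0.29806646  0.185     ] [ 0.60887883 -0.30552252  0.40035945]
tool cm [ 0.51686452 -6.85736124 10.53353488]
side z [ 0.6108975  -0.29871431  0.18201315]
```

```bash
python3 -m pendant '{"linear":[[0.3,-3.5,0],[0.5,-6.85,0],[0.5,-6.85,2],[0.5,-6.85,4],[0.5,-6.85,6],[0.5,-6.85,8],[0.5,-6.85,9.5],[0.5,-6.85,10.3],[0.5,-6.85,10.5],[0.5,-6.85,10.5]],"rotation":[[0,0,0],[0,0,0],[0,0,0],[0,0,0],[0,0,0],[0,0,0],[0,0,0],[0,0,0],[0,0,0],[0,0,0]],"grip":[0.4,0.4,0.4,0.4,0.4,0.4,0.4,0.4,0.4,0.4]}'
python3 -m pendant '{"linear":[[0,0,0],[0,0,0],[0,0,0],[0,0,0],[0,0,0],[0,0,0],[0,0,0],[0,0,0],[0,0,0],[0,0,0]],"rotation":[[0,0,0],[0,0,0],[0,0,0],[0,0,0],[0,0,0],[0,0,0],[0,0,0],[0,0,0],[0,0,0],[0,0,0]],"grip":[0.5,0.55,0.6,0.65,0.7,0.75,0.8,0.8,0.8,0.8]}'
```

```text
time: 16.43
tool_pos: [0.6093, -0.298, 0.175]
tool_rot: [-0.0, 0.383, 0.924, 0.0]
contact_force: [-0.7, -1.3, 0.4]
gripper_width: 0.599
time: 17.27
tool_pos: [0.6098, -0.2983, 0.1772]
tool_rot: [0.001, 0.383, 0.924, -0.0]
contact_force: [-1.9, 1.3, 5.9]
gripper_width: 0.382
```

The knob is gripped with small side forces. Turning clockwise now.

```bash
for i in 1; do python3 -m pendant '{"linear":[[0,0,-0.1],[0,0,-0.2],[0,0,-0.2],[0,0,-0.2],[0,0,-0.2],[0,0,-0.2],[0,0,-0.2],[0,0,-0.2],[0,0,-0.2],[0,0,-0.2]],"rotation":[[0,0,7],[0,0,14],[0,0,21],[0,0,28],[0,0,35],[0,0,42],[0,0,49],[0,0,56],[0,0,63],[0,0,70]],"grip":[0.8,0.8,0.8,0.8,0.8,0.8,0.8,0.8,0.8,0.8]}'; done
python3 -c "
from plant import manip; s=manip.state(); print(s['ft_torque'],s['joint_pos'][5],s['contact_force'])"
```

```text
time: 18.1
tool_pos: [0.6097, -0.2985, 0.1773]
tool_rot: [0.001, 0.845, 0.534, 0.0]
contact_force: [1.3, -0.5, -0.2]
gripper_width: 0.379
[-0.13517844 -0.17974893 -0.00075452] -1.6924278576769107 [ 1.34102932 -0.45081745 -0.17810744]
```

```bash
python3 -m pendant '{"linear":[[0,0,0],[0,0,0],[0,0,0],[0,0,0],[0,0,0],[0,0,0],[0,0,0],[0,0,0],[0,0,0],[0,0,0]],"rotation":[[0,0,7],[0,0,14],[0,0,21],[0,0,28],[0,0,35],[0,0,42],[0,0,49],[0,0,56],[0,0,63],[0,0,70]],"grip":[0.8,0.8,0.8,0.8,0.8,0.8,0.8,0.8,0.8,0.8]}'
python3 -c "
from plant import manip; s=manip.state(); print(s['ft_torque'],s['joint_pos'][5],s['contact_force'])"
```

```text
time: 18.93
tool_pos: [0.6094, -0.2987, 0.1773]
tool_rot: [0.001, 0.999, -0.047, 0.0]
contact_force: [0.7, -0.3, 0.2]
gripper_width: 0.378
[-0.1682344   0.05014314 -0.01334465] -0.4707847404344629 [ 0.71869575 -0.30869206  0.228157  ]
```

```bash
python3 -m pendant '{"linear":[[0,0,0],[0,0,0],[0,0,0],[0,0,0],[0,0,0],[0,0,0],[0,0,0],[0,0,0],[0,0,0],[0,0,0]],"rotation":[[0,0,7],[0,0,14],[0,0,21],[0,0,28],[0,0,35],[0,0,42],[0,0,49],[0,0,56],[0,0,63],[0,0,70]],"grip":[0.8,0.8,0.8,0.8,0.8,0.8,0.8,0.8,0.8,0.8]}'
python3 -c "
from plant import manip; s=manip.state(); print(s['ft_torque'],s['joint_pos'][5],s['contact_force'])"
```

```text
time: 19.77
tool_pos: [0.6092, -0.2984, 0.1773]
tool_rot: [0.0, 0.791, -0.611, 0.0]
contact_force: [-0.5, -0.9, 0.1]
gripper_width: 0.379
[0.05816001 0.08768638 0.03108962] 0.7510818831998015 [-0.54616569 -0.87736335  0.08347847]
```

```bash
python3 -m pendant '{"linear":[[0,0,0],[0,0,0],[0,0,0],[0,0,0],[0,0,0],[0,0,0],[0,0,0],[0,0,0],[0,0,0],[0,0,0]],"rotation":[[0,0,7],[0,0,14],[0,0,21],[0,0,28],[0,0,35],[0,0,42],[0,0,49],[0,0,56],[0,0,63],[0,0,70]],"grip":[0.8,0.8,0.8,0.8,0.8,0.8,0.8,0.8,0.8,0.8]}'
python3 -c "
from plant import manip; s=manip.state(); print(s['ft_torque'],s['joint_pos'][5],s['contact_force'])"
```

```text
time: 20.6
tool_pos: [0.6093, -0.2982, 0.1773]
tool_rot: [0.0, -0.298, 0.955, -0.0]
contact_force: [-0.1, 0.8, 0.8]
gripper_width: 0.381
[ 0.08353903 -0.03074971  0.06949511] 1.9727145124404784 [-0.08304271  0.77533192  0.77954644]
```

```bash
python3 -m pendant '{"linear":[[0,0,0],[0,0,0],[0,0,0],[0,0,0],[0,0,0],[0,0,0],[0,0,0],[0,0,0],[0,0,0],[0,0,0]],"rotation":[[0,0,7],[0,0,14],[0,0,21],[0,0,28],[0,0,35],[0,0,42],[0,0,49],[0,0,50],[0,0,50],[0,0,50]],"grip":[0.8,0.8,0.8,0.8,0.8,0.8,0.8,0.8,0.8,0.8]}'
python3 -c "
from plant import manip; s=manip.state(); print(s['ft_torque'],s['joint_pos'][5],s['contact_force'])"
python3 - <<'E'
from h import *
shot('wrist','pics/w7.png'); shot('side','pics/side3.png')
E
```

```text
time: 21.43
tool_pos: [0.6095, -0.2981, 0.1773]
tool_rot: [0.0, 0.13, 0.992, -0.0]
contact_force: [0.5, 0.4, -2.0]
gripper_width: 0.384
[ 0.00658707 -0.36206964  0.04128564] 2.836945906394558 [ 0.47349765  0.35856952 -1.97693771]
```

The wrist torque rose from about 0 to about 0.04 N m or more, the clutch's slip torque. The total turn is 330° (5.76 rad), against at most about 4.1 rad needed. I'm letting go and rising.

```bash
python3 -m pendant '{"linear":[[0,0,0],[0,0,0],[0,0,0],[0,0,0],[0,0,0],[0,0,-0.5],[0,0,-2],[0,0,-5],[0,0,-9],[0,0,-12]],"rotation":[[0,0,0],[0,0,0],[0,0,0],[0,0,0],[0,0,0],[0,0,0],[0,0,0],[0,0,0],[0,0,0],[0,0,0]],"grip":[0.6,0.4,0.4,0.4,0.4,0.4,0.4,0.4,0.4,0.4]}'
python3 -m pendant '{"linear":[[0,0,0],[0,-3,-1],[0,-6,-1],[0,-7,-1],[0,-7,-1],[0,-7,-1],[0,-7,-1],[0,-7,-1],[0,-7,-1],[0,-7,-1]],"rotation":[[0,0,0],[0,0,0],[0,0,0],[0,0,0],[0,0,0],[0,0,0],[0,0,0],[0,0,0],[0,0,0],[0,0,0]],"grip":[0.4,0.4,0.4,0.4,0.4,0.4,0.4,0.4,0.4,0.4]}'
python3 - <<'E'
from h import *
s=manip.state(); print(s['tool_pos'],s['tool_rot'])
a=cv2.imread('pics/side2.png'); b,c=shot('side','pics/side4.png')
# where do the gauge pictures differ (claw/spindle/knob region), and expected pixels
for n,P in(('foot',(.6095,-.298,.052)),('rootend',(.6165,-.310,.043)),('knobtop',(.6095,-.298,.184))): print(n,np.round(proj(c,P)))
hs=cv2.cvtColor(b[300:345,340:390],cv2.COLOR_BGR2HSV); ha=cv2.cvtColor(a[300:345,340:390],cv2.COLOR_BGR2HSV)
for h in(ha,hs):
    m=(h[...,0]>8)&(h[...,0]<22)&(h[...,1]>130)&(h[...,2]>70); y,x=np.nonzero(m); print('tan',m.sum(),(x.mean()+340,y.mean()+300) if m.any() else None)
d=cv2.absdiff(a,b).max(2)[240:380,300:440]>40; y,x=np.nonzero(d); print('diff px',d.sum(),x.min()+300,x.max()+300,y.min()+240,y.max()+240)
cv2.imwrite('pics/chk3.png',np.hstack([cv2.resize(i[240:380,300:440],(400,400),interpolation=cv2.INTER_CUBIC) for i in(a,b)]))
E
```

```text
time: 22.37
tool_pos: [0.6095, -0.2983, 0.3016]
tool_rot: [0.001, 0.131, 0.991, -0.001]
contact_force: [0.9, -0.6, 0.9]
gripper_width: 0.603
time: 23.2
tool_pos: [0.5914, -0.3648, 0.3073]
tool_rot: [-0.0, 0.13, 0.991, 0.0]
contact_force: [0.2, -0.4, -0.8]
gripper_width: 0.601
[ 0.59143117 -0.36479006  0.30725712] [-5.85269737e-05  1.30241069e-01  9.91482349e-01  1.09534704e-04]
foot [367. 319.]
rootend [371. 326.]
knobtop [371. 272.]
tan 7 (np.float64(368.7142857142857), np.float64(324.85714285714283))
tan 9 (np.float64(368.6666666666667), np.float64(325.0))
diff px 4840 300 439 240 379
```

```bash
python3 -c "
from plant import manip; print(manip.job_done())"
```

```text
the job is handed in; nothing more can be done
None
```

I laid the claw on the gauge stage, pushed the stage home, lowered the spindle onto it with the ratchet knob, and handed the job in at about 23 s of the 72 s allowed. I couldn't read the ratchet joint or the spindle force directly, so the last two steps rest on indirect evidence.

- **Claw on the mark:** just before lowering, I estimated the middle of the root within about 2 mm of the ring mark. The side view before the push showed the claw lying flat on the stage.
- **Stage home:** it met its stop, with the force rising to about 13–16 N and no further movement. The side view showed the claw flat with its root under the spindle.
- **Spindle and ratchet:** I turned the knob 330° (5.76 rad) clockwise in one grip. The wrist torque read about 0 at 70° and 140°, then 0.03–0.07 N m from 210° on, around the clutch's 0.04 N m slip torque. That suggests at least 2.1 rad of slip, against 1.57 rad for three clicks.
- **After letting go:** the tan root was at the same pixel position in the side view before and after turning (368.7, 325), so the claw did not move. The arm was clear, with no significant force on the tool.

**Checks that failed:**
- The wrist view after release did not show the claw, because the shut fingers hid it.
- The last before/after picture was refused by the 12-picture limit, so I checked only the claw's position by numbers.
- A before/after difference count over the gauge area was no use, as about 4,800 pixels changed; I put that down to the arm and its shadow.
- I did not re-measure the other objects at the end. I saw no contact with any of them along the way.

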